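Set the hob dial to two dots with a fingertip

ROBOT

A 7-joint arm with a two-finger parallel gripper is mounted at the origin on a cart in front of the work surface, level with it; the furniture and walls round the work are solid. World frame = base frame: x ahead of the robot, y to its left, z up, the work surface at z = 0. Lengths are in m, angles in rad, forces in N, time in s.
With the tool pointing down it reaches from about 0.425 to 0.875 m from the base axis. Payload 4.7 kg.
Tool frame: the origin (TCP) lies midway between the tips of the shut fingers; the grasp point (between the pads) lies 19 mm behind it; y points along the fingers, z is the direction in which the jaws open and shut, and the axes are right-handed (so a half turn about y gives the same grasp; the last joint's range is limited). The gripper opens to 87 mm and grips with 3 to 60 N. Pads are 19 mm wide; open, the fingers measure 117 mm over their backs; the gripper's body (75 mm by 190 mm) begins 51 mm behind the grasp point.
Start: joints at [-1.132, 0.321, -0.07, 1.45, 0.023, 1.371, -0.057], TCP at [0.268, 0.592, 0.223] pointing down, gripper open.
Joint ranges: [-2.86, 2.86], [-0.3, 2.09], [-1.38, 1.24], [0.06, 2.45], [-1.56, 4.7], [0.09, 2.05], [-2.69, 2.69]. Speed limits (rad/s): [2.57, 2.57, 3.14, 3.14, 3.14, 3.14, 3.14].

INTERFACE

Orientations are given as a unit quaternion [x, y, z, w].
In Python, from station import telemetry, vision, job gives the robot as it stands. The module is installed in compiled form; this text tells all that it offers.
- The arm moves only by the shell command python3 -m inch 'ROWS' [FORCE]. ROWS is a JSON object of lists of equal length, an entry for each row: "dr": the turn, a rotation vector about the world's x, y, z in units of 6 degrees (1.0 is 6 degrees), a list of three; "delta_pos": the shift along the world's x, y, z in units of 30 mm (1.0 is 30 mm), a list of three; "hand": the gripper's target within -1 to 1 (fully open at 1, half-way at 0, shut at -1). In form: {"dr": [[rx, ry, rz], ...], "delta_pos": [[tx, ty, tz], ...], "hand": [hand, ...]}. A call has 1 to 5 rows; each row shifts and turns the pose as measured when the row begins; what a row does not reach is not made up. A row lasts 1/12 s, in which the tool goes at most 41.7 mm and 7.16 degrees, less where a joint would pass 70% of its speed; a pose out of reach is approached as far as the arm can. A call is refused whole if a number of a shift passes 1 or a number of a turn 1, either way. A call with a gripper value outside its range is refused whole. The fingers move at their own pace and stop on an object; FORCE is the grip in N (left out, the last holds). Time passes only in rows, so rows that do not move let the fingers close. It gives the time, the measured TCP pose, the force and the opening at its end, in the units of the state.
- telemetry.observe(): the state, without advancing time (a new reading comes with each control period).
- vision.read_camera(name): name is "scene" or "top"; returns the picture (384x512x3 uint8, red, green, blue); there is no depth.
- vision.camera_params(name): a dict with "intrinsics" (3x3 intrinsics, pixels), "camera_from_world" (4x4, takes a point from world to camera coordinates). Camera axes: x right, y up, looking along -z (the intrinsics and any distortion apply to the point x, -y, -z); pixel columns grow to the right and rows downward; lengths in m; the calibration is good to about 2 mm. A picture is of the moment at which its call begins. camera_params takes no time and is no camera call.
- job.finish_job(): hands the job in, once; it reports no verdict.
The state is a dict: "time": time; "joint_pos": joint angles; "dq": joint speeds; "joint_efforts": joint torques, N m; "position": TCP position; "eef_rot": TCP orientation; "contact_force": force on the tool from outside, world axes, zero at the start; "moment": the same for the moment, N m; "gripper_width": finger opening in m.
Only numpy, scipy, OpenCV 4.12 (cv2) and the standard library are available. Lean on these libraries where they do the work, as an engineer would, in place of code of your own. Each camera call takes 0.05 s, during which the arm holds its last target. There are 200 camera calls.

TASK

Stroke the knurled dial of the portable hob round clockwise with a fingertip, without gripping or lifting anything, until it clicks in at the two-dot setting, then take the hand away. Do not shove the hob along the counter, and leave the pot and the other things as they stand.

Things in the scene. Friction and masses are not known exactly. Their poses are not given: they have to be found in the camera images.
- hob: Loose portable hob: white casing on rubber feet, 3 kg, 330 (its x) x 280 (its y) mm. Origin: centre of its underside, on the counter; its x points from the dial panel in front (toward the robot, top at 50 mm) to the black glass behind (top at 54 mm), z up. Turned up to 0.35 rad either way from the world axes. It slides if pushed with more than roughly 15 N.
- dial_center (a point): Centre of the dial's flat top, on its upright axis, 112 mm in front of the hob's origin and 77 mm above the counter. The dial is a black rubber cylinder, 60 mm across, 26 mm high (51 to 77 mm above the counter), finely ridged round its side; fingers rub well on its side and top. The panel reaches 53 mm in front of the axis and 140 mm to either side.
- dial_pointer (a point): Outer end of the white pointer line on the dial's top, 27 mm from the axis.
- mark_two (a point): Middle of the two-dot mark painted on the white panel behind the guard, 70 mm from the dial's axis: the pointer points at it when the dial is set right. Seen from the robot the marks stand behind the dial, from left to right 40 degrees apart: a black ring (off), one red dot, two red dots, three red dots.
- dial (a joint): Turn of the dial in rad, growing clockwise as seen from above: 0 off, 0.698 one dot, 1.396 two dots, 2.094 three dots; stops at -0.10 and 2.19. A spring click holds it at each setting and draws it in from about half-way. Passing from one to the next takes up to 0.11 N m (3.5 N along the rim). It starts at off or at one dot.
- pot: Steel pot with two short black side handles, 150 mm wide, 70 mm high, on the glass of the hob, its centre about 66 mm behind the hob's origin; rim about 124 mm above the counter. Origin: centre of its underside. Leave alone.
- salt: Glass salt shaker with grey top, 44 mm wide, 90 mm high, on the counter left of the hob. Origin: centre of its underside. Leave alone.
- spice: Spice jar with a brown cap, 42 mm wide, 106 mm high, on the counter left of the hob. Origin: centre of its underside. Leave alone.
- tin: Food tin, 75 mm wide, 58 mm high, on the counter right of the hob. Origin: centre of its underside. Leave alone.
- mug: Green and white mug, 101 mm high, on the counter far to the left. Origin: centre of its underside. Leave alone.
- guard_top (a point): Rearmost point of the steel guard, on top of its upper bar, 76 mm above the counter. The guard's two bars run round the back of the dial, 35 to 42 mm from its axis (5 mm gap), from 95 degrees left of straight back to 95 degrees right of it, so the dial cannot be gripped across; its front (toward the hob's -x) and its top are open to a finger.

How it is judged:
On the way:
1. a finger is touching the hob or its dial with the dial short of two dots (contact force between the fingers and hob above 0.4 N and value of joint dial below 1.15 rad), for 0.05 s.
At the end, for the whole second after the job is handed in: The dial rests within 0.115 rad (6.5 degrees) of the two-dot setting, and the hob stands flat within 30 mm of where it stood (value of joint dial between 1.28 and 1.51 rad and distance of hob from where it was at the start of the episode below 0.03 m and linear speed of hob below 0.02 m/s and angle between hob's own z axis and vertical below 0.05 rad); the robot touches nothing.
It fails at once if the hob is shoved more than 30 mm, or lifted or tipped (distance of hob from where it was at the start of the episode above 0.03 m or angle between hob's own z axis and vertical above 0.08 rad).
It fails at once if the pot is touched by the fingers or shifted on the hob (contact force between the fingers and pot above 1 N or distance of pot from where it was at the start of the episode above 0.04 m).
It fails at once if another thing on the counter is moved more than 20 mm (distance of any of salt, spice, tin, mug from where it was at the start of the episode above 0.02 m).
It also fails if it takes over 42 s, if anything falls off the work surface, if the arm or the gripper's body presses on something with over 40 N, if the wrist force passes 120 N, or if a joint passes its speed limit or range.

## Working session

There is one attempt and no reset: what is moved stays moved. The work goes in short steps, Python scripts to look and compute and a shell command to move; the robot and the scene stay as the last step left them, time stands still between calls to the robot, and variables do not carry over. Pictures are saved under pics/ and viewed, about 8 in all and at most 12, crops included, and the job is handed in when it is done.

```bash
mkdir -p pics; python3 - <<'E'
from station import telemetry, vision
import cv2, numpy as np
for n in("scene","top"):
    im=vision.read_camera(n); cv2.imwrite(f"pics/{n}0.png",cv2.resize(im[:,:,::-1],(768,576),interpolation=cv2.INTER_CUBIC)); np.save(f"pics/{n}0.npy",im)
    p=vision.camera_params(n); print(n,{k:np.round(v,4).tolist() if not isinstance(v,str) else v for k,v in p.items()})
s=telemetry.observe(); print({k:np.round(v,3).tolist() for k,v in s.items()})
E
```

```text
scene {'intrinsics': [[346.6807, 0.0, 257.6355], [0.0, 346.6807, 186.7935], [0.0, 0.0, 1.0]], 'camera_from_world': [[0.8081, -0.589, 0.0032, -0.4162], [0.438, 0.6044, 0.6655, -0.4362], [-0.3939, -0.5364, 0.7464, -0.6724], [0.0, 0.0, 0.0, 1.0]]}
top {'intrinsics': [[494.2571, 0.0, 258.1024], [0.0, 494.2571, 185.6974], [0.0, 0.0, 1.0]], 'camera_from_world': [[0.007, -1.0, -0.0011, 0.1486], [0.98, 0.0066, 0.1987, -0.6714], [-0.1987, -0.0024, 0.9801, -1.1565], [0.0, 0.0, 0.0, 1.0]]}
{'time': 0.1, 'joint_pos': [-1.132, 0.322, -0.07, 1.452, 0.023, 1.371, -0.057], 'dq': [-0.001, -0.001, 0.001, -0.002, 0.0, 0.001, -0.001], 'joint_efforts': [-0.001, -49.257, -0.406, -31.34, -0.064, 0.04, 0.0], 'position': [0.268, 0.592, 0.222], 'eef_rot': [0.692, -0.149, 0.149, -0.691], 'contact_force': [0.454, 0.156, 0.356], 'moment': [-0.015, -0.026, -0.011], 'gripper_width': 0.087}
```

View pics/scene0.png

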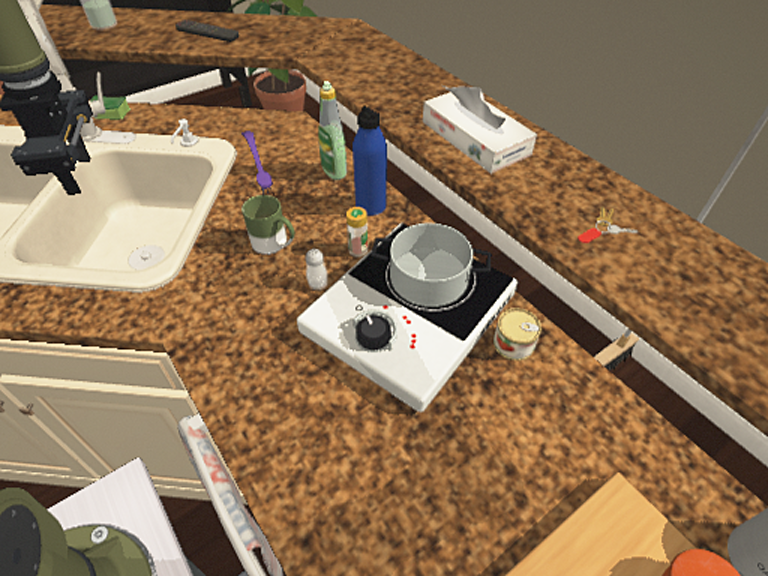

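View pics/top0.png

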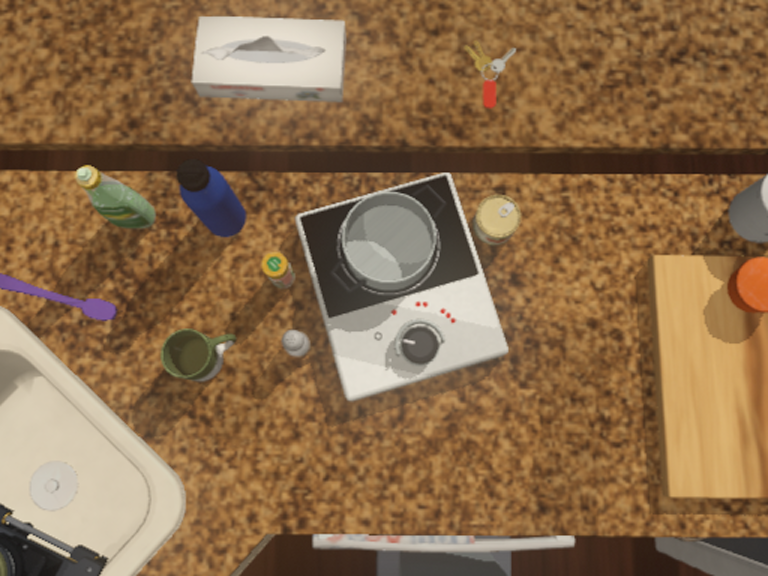

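The top view shows the hob turned with its dial at about (420,343) of the 768-wide picture, the pointer aimed left at the off ring (378,336), and the red marks at (394,311), (422,304), (448,316). The hob corners are at (298,215), (449,175), (507,350) and (348,398). The tin is at the right, and salt and spice at the left.

```bash
cat >h.py <<'E'
import numpy as np
from station import vision
def ray(n,uv,z):
    p=vision.camera_params(n);K=np.array(p['intrinsics']);T=np.array(p['camera_from_world'])
    d=np.linalg.inv(K)@[uv[0],uv[1],1.];d=d*[1,-1,-1]
    R=T[:3,:3];c=-R.T@T[:3,3];w=R.T@d
    return c+w*(z-c[2])/w[2]
def proj(n,P):
    p=vision.camera_params(n);K=np.array(p['intrinsics']);T=np.array(p['camera_from_world'])
    q=T[:3,:3]@np.array(P)+T[:3,3];q=K@(q*[1,-1,-1]);return q[:2]/q[2]
E
python3 - <<'E'
from h import *
import cv2
s=2/3
for nm,uv,z in [("dial",(420,343),.077),("c fl",(348,396),.05),("c fr",(507,350),.05),("bl",(298,215),.054),("br",(449,175),.054),("ring",(378,336),.05),("m1",(394,311.5),.05),("m2",(422,304),.05),("m3",(448,316),.05),("ptr",(405,341),.077),("pot",(388,240),.124),("tin",(498,219),.058),("salt",(295,342),.09),("spice",(275,265),.106)]:
    print(nm,ray("top",np.array(uv)*s,z).round(4))
for nm,uv,z in [("dial",(374,329),.077),("m2",(406.5,319.5),.05)]: print("scene",nm,ray("scene",np.array(uv)*s,z).round(4))
im=np.load("pics/top0.npy")[190:270,220:345,::-1]
a=cv2.resize(im,None,fx=6,fy=6,interpolation=cv2.INTER_CUBIC)
cv2.imwrite("pics/crop0.png",a)
E
```

```text
dial [0.563  0.0996 0.077 ]
c fl [0.479  0.2155 0.05  ]
c fr [ 0.5555 -0.0444  0.05  ]
bl [0.7823 0.3055 0.054 ]
br [0.8553 0.0483 0.054 ]
ring [0.5772 0.1677 0.05  ]
m1 [0.6182 0.1415 0.05  ]
m2 [0.6311 0.095  0.05  ]
m3 [0.6113 0.052  0.05  ]
ptr [0.566  0.1238 0.077 ]
pot [0.7215 0.1522 0.124 ]
tin [ 0.7763 -0.0335  0.058 ]
salt [0.5617 0.2992 0.09  ]
spice [0.6835 0.3332 0.106 ]
scene dial [0.5578 0.0952 0.077 ]
scene m2 [0.6283 0.0946 0.05  ]
```

View pics/crop0.png

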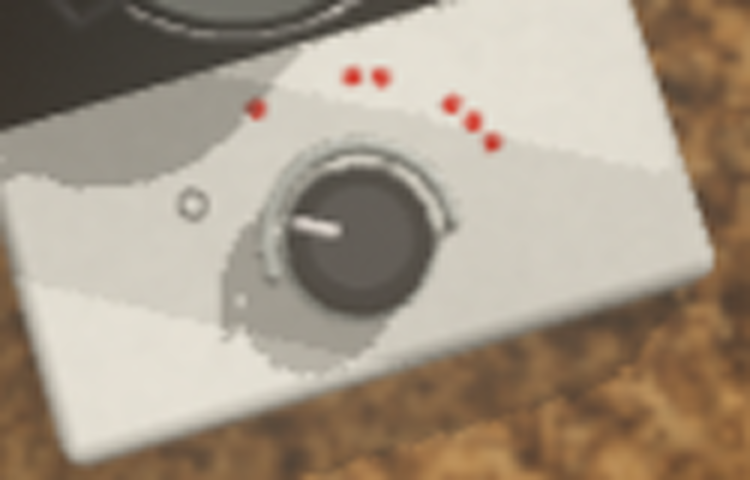

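The pointer is at off, and the marks agree with a hob yaw of about 0.286 rad. Dial axis is about (0.562, 0.099). My plan is to close the fingers, press lightly on the front part of the dial's top, and carry it clockwise about the axis, turning the wrist with it.

```bash
Z='[0,0,0]'
R='{"dr":[[0,0,0],[0,0,0],[0,0,0],[0,0,0],[0,0,0]],"delta_pos":[[0.56,-1,0],[0.56,-1,0],[0.56,-1,0],[0.56,-1,0],[0.56,-1,0]],"hand":[-1,-1,-1,-1,-1]}'
python3 -m inch '{"dr":[[0,0,0],[0,0,0],[0,0,0],[0,0,0],[0,0,0]],"delta_pos":[[0.56,-1,0],[0.56,-1,0],[0.56,-1,0],[0.56,-1,0],[0.56,-1,0]],"hand":[-1,-1,-1,-1,-1]}' 10
python3 -m inch '{"dr":[[0,0,0],[0,0,0],[0,0,0],[0,0,0],[0,0,0]],"delta_pos":[[0.56,-1,0],[0.56,-1,0],[0.56,-1,0],[0.56,-1,0],[0.56,-1,0]],"hand":[-1,-1,-1,-1,-1]}'
```

```text
time: 0.52
position: [0.3438, 0.4429, 0.2166]
eef_rot: [0.694, -0.146, 0.14, -0.691]
contact_force: [-0.2, -0.3, -0.2]
gripper_width: 0.0617
time: 0.93
position: [0.4292, 0.2838, 0.2145]
eef_rot: [0.695, -0.146, 0.139, -0.69]
contact_force: [-0.1, 0.3, 0.3]
gripper_width: 0.0281
```

```bash
python3 -m inch '{"dr":[[0,0,0],[0,0,0],[0,0,0],[0,0,0],[0,0,0]],"delta_pos":[[0.65,-1,0],[0.65,-1,0],[0.65,-1,0],[0.65,-1,0],[0.65,-1,-0.3]],"hand":[-1,-1,-1,-1,-1]}'
python3 -m inch '{"dr":[[0,0,0],[0,0,0],[0,0,0],[0,0,0],[0,0,0]],"delta_pos":[[0.5,-0.7,-0.5],[0.2,-0.2,-0.7],[0,0,-0.7],[0,0,-0.7],[0,0,0]],"hand":[-1,-1,-1,-1,-1]}'
```

```text
time: 1.35
position: [0.5291, 0.1255, 0.206]
eef_rot: [0.695, -0.145, 0.139, -0.691]
contact_force: [1.2, 0.7, 0.9]
gripper_width: 0.0016
time: 1.77
position: [0.5544, 0.0826, 0.1239]
eef_rot: [0.695, -0.151, 0.146, -0.687]
contact_force: [-0.7, 0.5, 0.4]
gripper_width: 0.0009
```

```bash
python3 -m inch '{"dr":[[0,0,0],[0,0,0],[0,0,0],[0,0,0]],"delta_pos":[[0,0,-0.5],[0,0,-0.5],[0,0,-0.25],[0,0,0]],"hand":[-1,-1,-1,-1]}'
python3 - <<'E'
from h import *
import cv2
im=vision.read_camera("scene")[150:270,180:340,::-1]
a=cv2.resize(im,None,fx=5,fy=5,interpolation=cv2.INTER_CUBIC)
b=vision.read_camera("top")[190:270,220:345,::-1]
cv2.imwrite("pics/c1.png",a)
E
```

```text
time: 2.1
position: [0.5541, 0.0828, 0.0863]
eef_rot: [0.695, -0.151, 0.146, -0.687]
contact_force: [0.0, -0.1, 0.7]
gripper_width: 0.0002
```

View pics/c1.png

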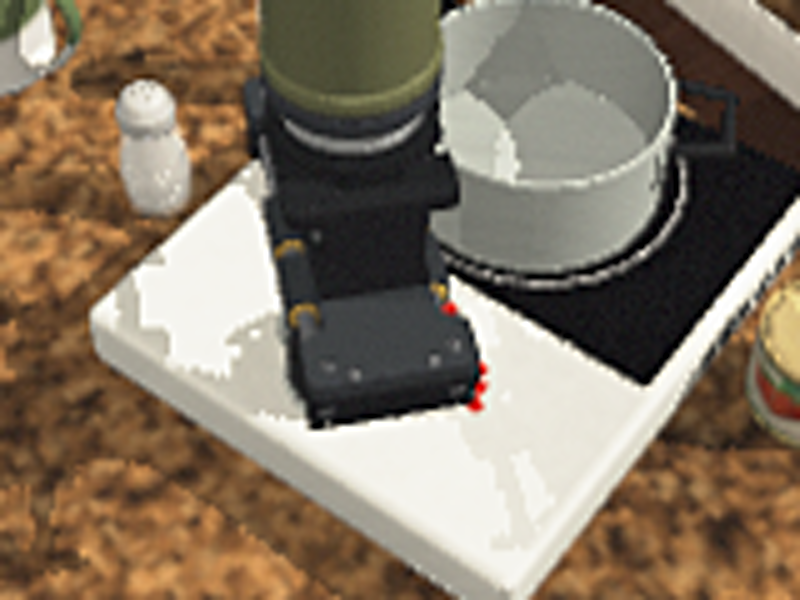

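The hand hides the dial, over the panel and clear of the pot (rim edge at about 440,200) and the salt. Next I go down to touch.

```bash
python3 -m inch '{"dr":[[0,0,0],[0,0,0]],"delta_pos":[[0,0,-0.25],[0,0,-0.1]],"hand":[-1,-1]}'; python3 -m inch '{"dr":[[0,0,0],[0,0,0]],"delta_pos":[[0,0,-0.1],[0,0,-0.15]],"hand":[-1,-1]}'
```

```text
time: 2.37
position: [0.5572, 0.0839, 0.0796]
eef_rot: [0.694, -0.148, 0.148, -0.689]
contact_force: [0.1, 0.7, -0.4]
gripper_width: 0.0005
time: 2.53
position: [0.5585, 0.084, 0.0768]
eef_rot: [0.694, -0.148, 0.148, -0.689]
contact_force: [-17.6, -3.6, 49.5]
gripper_width: 0.0006
```

Touch came near 77 mm, but the arm is stiff, so it pressed with about 50 N. I ease off.

```bash
python3 -m inch '{"dr":[[0,0,0]],"delta_pos":[[0,0,0]],"hand":[-1]}';python3 -m inch '{"dr":[[0,0,0]],"delta_pos":[[0,0,-0.03]],"hand":[-1]}'
```

```text
time: 2.62
position: [0.5593, 0.0842, 0.079]
eef_rot: [0.693, -0.147, 0.149, -0.69]
contact_force: [0.5, -0.9, -0.3]
gripper_width: 0.0006
time: 2.7
position: [0.5604, 0.0844, 0.0796]
eef_rot: [0.693, -0.146, 0.149, -0.69]
contact_force: [0.5, -0.5, -0.3]
gripper_width: 0.0004
```

```bash
python3 -m inch '{"dr":[[0,0,0],[0,0,0]],"delta_pos":[[-0.2,0,-0.05],[-0.05,0,-0.08]],"hand":[-1,-1]}';python3 -m inch '{"dr":[[0,0,0]],"delta_pos":[[-0.03,0,-0.08]],"hand":[-1]}'
```

```text
time: 2.87
position: [0.5539, 0.0844, 0.0772]
eef_rot: [0.692, -0.145, 0.151, -0.691]
contact_force: [-5.4, -0.9, 21.5]
gripper_width: 0.0006
time: 2.95
position: [0.5539, 0.0843, 0.0771]
eef_rot: [0.692, -0.145, 0.151, -0.691]
contact_force: [-4.9, -2.7, 23.2]
gripper_width: 0.0005
```

```bash
python3 -m inch '{"dr":[[0,0,-1],[0,0,-1],[0,0,-1]],"delta_pos":[[-0.07,0.03,-0.08],[-0.07,0.04,-0.08],[-0.06,0.05,-0.08]],"hand":[-1,-1,-1]}'
```

```text
time: 3.2
position: [0.5524, 0.0852, 0.0773]
eef_rot: [-0.658, 0.251, -0.265, 0.658]
contact_force: [-2.2, -4.5, 14.1]
gripper_width: 0.0006
```

```bash
python3 -m inch '{"dr":[[0,0,-1],[0,0,-1],[0,0,-1]],"delta_pos":[[-0.12,0.12,-0.09],[-0.1,0.12,-0.09],[-0.1,0.12,-0.09]],"hand":[-1,-1,-1]}'; python3 -m inch '{"dr":[[0,0,-1],[0,0,-1],[0,0,-1]],"delta_pos":[[-0.06,0.12,-0.09],[-0.05,0.12,-0.09],[-0.04,0.12,-0.09]],"hand":[-1,-1,-1]}'
```

```text
time: 3.45
position: [0.5489, 0.0876, 0.0773]
eef_rot: [0.607, -0.352, 0.377, -0.604]
contact_force: [-3.4, -3.9, 18.0]
gripper_width: 0.0005
time: 3.7
position: [0.5455, 0.093, 0.0773]
eef_rot: [0.54, -0.448, 0.473, -0.533]
contact_force: [-6.7, -6.8, 21.1]
gripper_width: 0.0007
```

```bash
python3 -m inch '{"dr":[[0,0,-1],[0,0,-1],[0,0,-1]],"delta_pos":[[-0.04,0.14,-0.08],[-0.03,0.14,-0.08],[-0.02,0.14,-0.08]],"hand":[-1,-1,-1]}'; python3 -m inch '{"dr":[[0,0,0],[0,0,0],[0,0,0],[0,0,0],[0,0,0]],"delta_pos":[[0,0,0.3],[0,0,1],[-0.3,0,1],[-1,0,1],[-1,0,1]],"hand":[-1,-1,-1,-1,-1]}'
python3 - <<'E'
from h import *
import cv2
b=vision.read_camera("top")[:,:,::-1]
a=cv2.resize(b[190:270,220:345],None,fx=6,fy=6,interpolation=cv2.INTER_CUBIC)
cv2.imwrite("pics/c2.png",a)
E
```

```text
time: 3.95
position: [0.5441, 0.0978, 0.0774]
eef_rot: [0.459, -0.529, 0.558, -0.445]
contact_force: [-5.9, -4.2, 18.3]
gripper_width: 0.0004
time: 4.37
position: [0.4709, 0.095, 0.2018]
eef_rot: [0.463, -0.53, 0.559, -0.438]
contact_force: [-0.3, 0.6, 0.9]
gripper_width: 0.0004
```

View pics/c2.png

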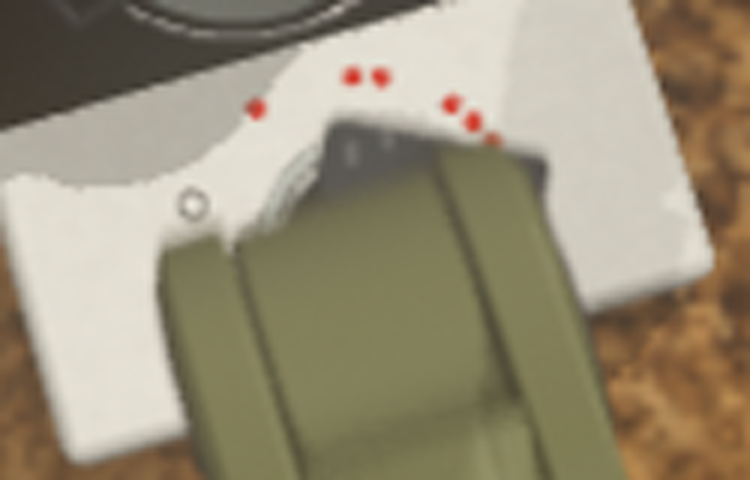

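The hob marks are at the same pixels as before, so it has not moved. The hand still hides the dial, so I move it aside to the right.

```bash
python3 -m inch '{"dr":[[0,0,0],[0,0,0],[0,0,0],[0,0,0],[0,0,0]],"delta_pos":[[0,-1,0],[0,-1,0],[0,-1,0],[0,-1,0],[0,-1,0]],"hand":[-1,-1,-1,-1,-1]}'
python3 - <<'E'
from h import *
import cv2
b=vision.read_camera("top")[:,:,::-1]
a=cv2.resize(b[190:270,220:345],None,fx=6,fy=6,interpolation=cv2.INTER_CUBIC)
cv2.imwrite("pics/c3.png",a)
E
```

```text
time: 4.83
position: [0.466, -0.0482, 0.2114]
eef_rot: [0.463, -0.526, 0.551, -0.453]
contact_force: [1.0, -0.2, 0.2]
gripper_width: 0.0002
```

View pics/c3.png

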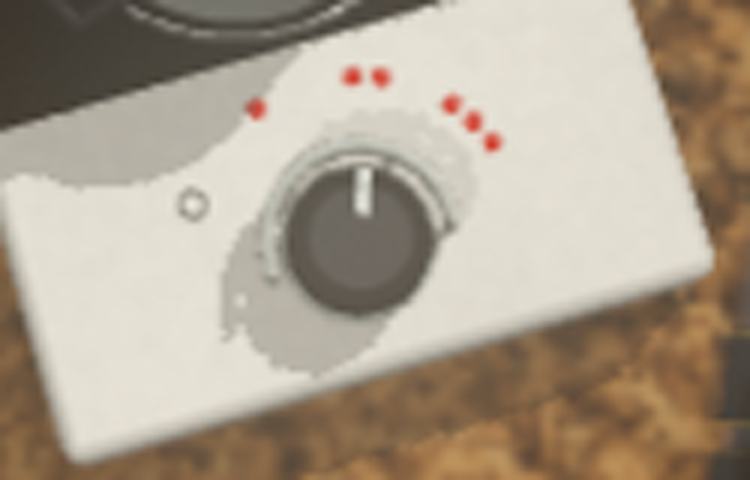

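The pointer (tip 364,170; inner end 362,215) aims at the two dots (352 to 381, 77). The hob is unmoved. I check the angle in numbers and whether anything else shifted.

```bash
python3 - <<'E'
from h import *
import cv2
f=lambda u,v,z:ray("top",(220+(u+.5)/6-.5,190+(v+.5)/6-.5),z)
t,i,c=f(364,170,.077),f(362,215,.077),f(362,237,.077)
m=f(367,77,.05);r=f(193,205,.05)
an=lambda a:np.arctan2(a[1],a[0])
print("tip-inner",an(t-i),"tip-c",an(t-c),"m2",an(m-c),"ring",an(r-c), np.linalg.norm((t-c)[:2]))
o=an(f(296,222,.077)-f(340,231,.077));print("start ptr",o,"turn",o-an(t-i))
a=np.load("pics/top0.npy").astype(int);b=vision.read_camera("top").astype(int)
d=(abs(a-b).max(2)>50); 
for n,(u0,v0,u1,v1) in dict(pot=(220,115,300,200),salt=(183,212,212,245),spice=(170,160,205,200),tin=(310,122,352,168),mug=(100,212,165,262)).items(): print(n,d[v0:v1,u0:u1].mean().round(3))
E
```

```text
tip-inner -0.046001182205723516 tip-c -0.03154048312456569 m2 -0.04787307867552112 ring 1.3440381037267095 0.027161233027113714
start ptr 1.3750290277625774 turn 1.421030209968301
pot 0.0
salt 0.001
spice 0.0
tin 0.0
mug 0.0
```

The pointer lies within about 0.02 rad of the two-dot direction. The turn was about 1.42 rad, nothing else changed and the hand is clear, so I hand the job in.

```bash
python3 -c "
from station import job,telemetry
print(telemetry.observe()['contact_force']); print(job.finish_job())"
```

```text
[0.85234056 0.19592076 0.34335987]
the job is handed in; nothing more can be done
None
```

The dial is at the two-dot setting, and I handed the job in with the hand clear of everything. I pressed the closed fingertips on the front part of the dial's top, nothing was gripped or lifted, and stroked it clockwise from off while turning the wrist. The pressure was about 14–23 N during the stroke.

- **Dial:** in the last picture the pointer is within about 0.02 rad of the two-dot mark. It turned about 1.42 rad from its start, against 1.396 rad nominal.
- **Hob and other things:** the hob's marks showed no shift in the pictures. The pot, salt, spice, tin and mug are unchanged.
- **Robot:** it was touching nothing at the end; the force reading was under 1 N, which is noise.

**Harder first touch:** my first touch on the dial pressed with about 50 N at the fingertips for a moment, more than I meant. I eased off at once, and it did not move the hob.

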